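# Draw the suction wand out of the airway drawer

### The arm

A 7-joint arm with a two-finger parallel gripper is mounted at the origin on the work surface. World frame = base frame: x ahead of the robot, y to its left, z up, the work surface at z = 0. Lengths are in mm, angles in rad, forces in N, time in s.
With the tool pointing down it reaches from about 425 to 1025 mm from the base axis. Payload 3.6 kg.
Tool frame: the origin (TCP) lies midway between the tips of the shut fingers; the grasp point (between the pads) lies 19 mm behind it; z points along the fingers, y is the line along which they close (so a half turn about z gives the same grasp; the last joint's range is limited). The gripper opens to 85 mm and grips with 20 to 120 N. Pads are 22 mm wide; open, the fingers measure 114 mm over their backs; the gripper's body (76 mm by 85 mm) begins 54 mm behind the grasp point. The pads swing forward as they close: fully open they stand 13 mm farther back than shut.
Start: joints at [1.181, 0.591, 0.048, 1.609, -0.033, 0.943, -0.034], TCP at [211.343, -693.516, 231.302] pointing down, gripper open.
Joint ranges: [-2.69, 2.69], [-0.47, 2.24], [-1.27, 1.36], [0.19, 2.51], [-1.53, 4.68], [0.08, 2.07], [-3.09, 3.09]. Speed limits (rad/s): [2.57, 2.57, 3.14, 3.14, 3.14, 3.14, 3.14].

### API

Orientations are given as a rotation vector (axis times angle).
In Python, from workcell import arm gives the robot as it stands.
- The arm moves only by the tool play_rows, never from a script. Its argument "deltas" is a list of rows, each a list of 7 numbers: the finger opening in mm, from 0 to 85.4, then the shift along the world's x, y, z in mm, then the turn, a rotation vector about the world's x, y, z in units of 5 degrees (1.0 is 5 degrees). In form: [[jaw, x, y, z, ax, ay, az], ...]. A call has 1 to 5 rows; each row is the pose to reach, as a shift and turn from the pose commanded when the call began; what a row does not reach only later rows make up. A row lasts 1/10 s, in which the tool goes at most 50 mm and 8.59 degrees, less where a joint would pass 70% of its speed; a pose out of reach is approached as far as the arm can. A call with a gripper value outside its range is refused whole. The fingers move at their own pace and stop on an object; the grip force is fixed at half the most. Time passes only in rows, so rows that repeat a pose let the fingers close. It gives the time, the measured TCP pose, the force, the opening and the grip force at its end, in the units of the state.
- arm.observe(): the state, without advancing time (a new reading comes with each control period).
- arm.snapshot(name): name is "side" or "top"; returns a dict with "pixels" (420x560x3 uint8, red, green, blue), "fov_y" (degrees; the focal length in pixels is half the picture's height over the tangent of half this angle, whatever the lens; pixels are square), "cx", "cy" (the principal point, pixels), "R" (3x3) and "t" (3): a world point X has camera coordinates R X + t. Camera axes: x right, y down, z forward; pixel columns grow to the right and rows downward; lengths in mm; the calibration is good to about 2 mm. A picture is of the moment at which its call begins. There is no depth.
- arm.hand_in(): hands the job in; it is judged then, once.
The state is a dict: "time": time; "joint_pos": joint angles; "joint_velocities": joint speeds; "tau": joint torques, N m; "tcp_pos": TCP position; "eef_rot": TCP orientation; "ft_force": force on the tool from outside, world axes, zero at the start; "ft_torque": the same for the moment, N m; "gripper_width": finger opening in mm; "finger_force": force on a finger pad.
Only numpy, scipy, OpenCV 4.12 (cv2) and the standard library are available. Lean on these libraries where they do the work, as an engineer would, in place of code of your own. Each camera call takes 0.05 s, during which the arm holds its last target. There are 200 camera calls.

### The job

The airway drawer is ajar: pull it out to its stop and leave it open, then take the long suction wand out of it by tilting its handle end up and drawing it diagonally out through the short opening, without forcing it against the unit. Finish while still holding the wand still in the gripper, the whole of it higher than the unit's top and rim and touching nothing else; leave the other things where they are.

Things in the scene. Friction and masses are not known exactly. Their poses are not given: they have to be found in the camera images.
- unit: Cream bench-top drawer unit with a pink top, fixed on the bench: 440 mm deep (own x), 300 mm wide (y), top at 155 mm, 12 mm wide rim up to 170 mm round the back and the rear two thirds of the sides. Origin: centre of the underside, on the bench; z up. The front face is at x = -220 mm; the upper drawer slides out along -x. The lower drawer front is fixed.
- drawer (a joint): How far the upper (airway) drawer is out, m: 0 shut, 0.18 at its stop, so only its front 180 mm ever comes out from under the top. About 2.5 N of friction; it stays where left. Drawer floor 75 mm above the bench, side walls up to 120 mm, divider up to 115 mm at y = -30 mm of the unit; the wand's compartment spans y = -28 to +126 mm, the carton's y = -126 to -32 mm.
- unit_front (a point): Lower front edge of the unit's 18 mm thick top, 137 mm above the bench, above the middle of the wand's compartment: at (-220, 49, 137) mm in the unit's frame. Behind it (unit +x) the drawer space is closed above by this top.
- drawer_panel (a point): Top edge of the drawer's front panel, on its inner face, in front of the middle of the wand's compartment (unit y = 49 mm), 130 mm above the bench. The panel is 18 mm thick; this point lies level with the unit's front face when the drawer is shut. Moves with the drawer.
- drawer_handle (a point): Middle of the drawer's steel bar handle: a round bar 11 mm thick and 120 mm long, along the unit's y, level, 112 mm above the bench, its centre line 35 mm in front of the drawer's front panel (24 mm clear between bar and panel up to the two end posts at 51 mm either side). Moves with the drawer.
- wand: Rigid suction wand, 315 mm long, about 45 g, lying fore and aft on the drawer floor, handle to the drawer front. Origin: under the handle's middle, on the floor it lies on; x runs from handle to tip, z up. Blue handle 18 x 18 mm, x = -58 to 58 mm; white hose tail 13 mm thick to x = -76 mm; white tube 10 mm thick, x = 58 to 190 mm, then bent 25 degrees to +y for 45 mm. Axis 9 mm above the origin.
- wand_end (a point): Centre of the wand's rear end (hose tail), at (-75, 0, 9) mm in the wand's frame.
- wand_tip (a point): Centre of the 15 mm bulb at the wand's tip, at (231, 19, 9) mm in the wand's frame.
- carton: White paper carton of ampoules, 110 x 60 x 40 mm, loose in the other compartment of the drawer; to be left in it. Origin: centre of the underside.
- saline: Round saline bottle with a blue label, 70 mm across and 170 mm high, standing on the rear part of the unit's top. Origin: centre of the underside.
- tray: Black tray, 200 x 300 mm and 28 mm high, with syringes laid out in it, on the bench at the robot's right. Origin: centre of the underside.
- bowl: Steel bowl, 90 mm across, 45 mm high, on the bench at the right. Origin: centre of the underside.
- tape: Roll of white tape, 80 mm across, 25 mm high, lying on the bench at the right. Origin: centre of the underside.
- vial: Amber vial with a red cap, 36 mm across, 62 mm high, standing on the bench at the right. Origin: centre of the underside.
- laryngoscope: Steel laryngoscope lying on the bench at the right: handle 28 mm thick and 115 mm long along its x, curved blade 115 mm towards its y. Origin: under the middle of the handle.
Mind the look-alikes: they are no part of the job. There is more than one size of the saline; the one meant has the size given above.

How it is judged:
By the outcome, as a careful person would: the job done as asked, in the order asked, and still so for the second after the job is handed in, while the arm keeps its last pose, push and grip.
It also fails if it takes over 59 s, if anything falls off the work surface, if the arm or the gripper's body presses on something with over 40 N, if the wrist force passes 120 N, or if a joint passes its speed limit or range.

## Working session

There is one attempt and no reset: what is moved stays moved. The work goes in short steps, Python scripts to look and compute and a tool call to move; the robot and the scene stay as the last step left them, time stands still between calls to the robot, and variables do not carry over. Pictures are saved under pics/ and viewed, at most 10 in all, crops included, and the job is handed in when it is done.

Besides the shell and the picture viewer there is one more tool, called after "Emit:" by a JSON object that holds its "method" and its "body", one argument or row to a line. play_rows: Moves the arm, as the interface text tells. Its arguments: {"type":"object","properties":{"deltas":{"type":"array"}},"required":["deltas"]}

```bash
mkdir -p pics; ls
cat > h.py <<'E'
import numpy as np, cv2
from workcell import arm
def cam(s):
    f=210/np.tan(np.radians(s['fov_y'])/2)
    return f,np.array(s['R']).reshape(3,3),np.array(s['t']).ravel(),s['cx'],s['cy']
def proj(s,X):
    f,R,t,cx,cy=cam(s); c=R@np.asarray(X,float)+t; return np.array([cx+f*c[0]/c[2],cy+f*c[1]/c[2]])
def onz(s,u,v,z):
    f,R,t,cx,cy=cam(s); d=R.T@np.array([(u-cx)/f,(v-cy)/f,1]); o=-R.T@t
    return o+d*(z-o[2])/d[2]
def snap(n,name,crop=None,scale=1):
    s=arm.snapshot(n); im=s['pixels'][:,:,::-1]
    if crop: x0,y0,x1,y1=crop; im=im[y0:y1,x0:x1]
    if scale!=1: im=cv2.resize(im,None,fx=scale,fy=scale,interpolation=cv2.INTER_CUBIC)
    cv2.imwrite('pics/'+name,im); return s
E
python3 - <<'E'
from h import *
for n in('top','side'):
    s=snap(n,n+'0.png',None,1.4); print(n,s['fov_y'],s['cx'],s['cy'],np.round(s['R'],3).tolist(),np.round(s['t'],1).tolist())
o=arm.observe(); print(o['time'],o['tcp_pos'],o['eef_rot'],o['ft_force'])
E
```

```text
pics
top 48.02062957506131 280.26155911781353 208.5142764266753 [[0.113, -0.994, 0.005], [-0.972, -0.111, -0.206], [0.205, 0.018, -0.978]] [-110.3, 528.8, 1308.9]
side 48.640510716370066 275.9208553482838 212.7309443989098 [[0.973, -0.229, 0.003], [-0.15, -0.645, -0.749], [0.174, 0.729, -0.662]] [-527.5, 116.9, 1342.8]
0.1 [ 211.15866261 -692.7845284   230.24620728] [-3.10528573e+00 -4.62825180e-01  5.96762274e-04] [ 0.10361998 -0.58983673  0.51215138]
```

View pics/top0.png

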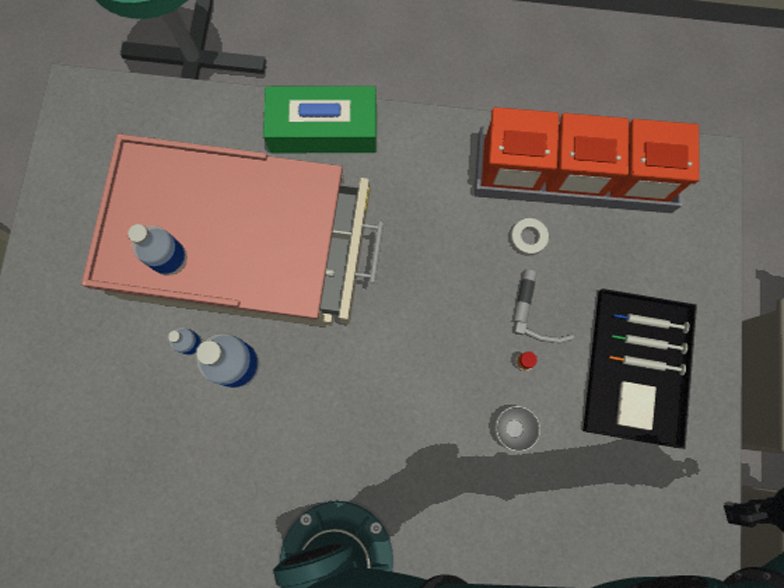

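View pics/side0.png

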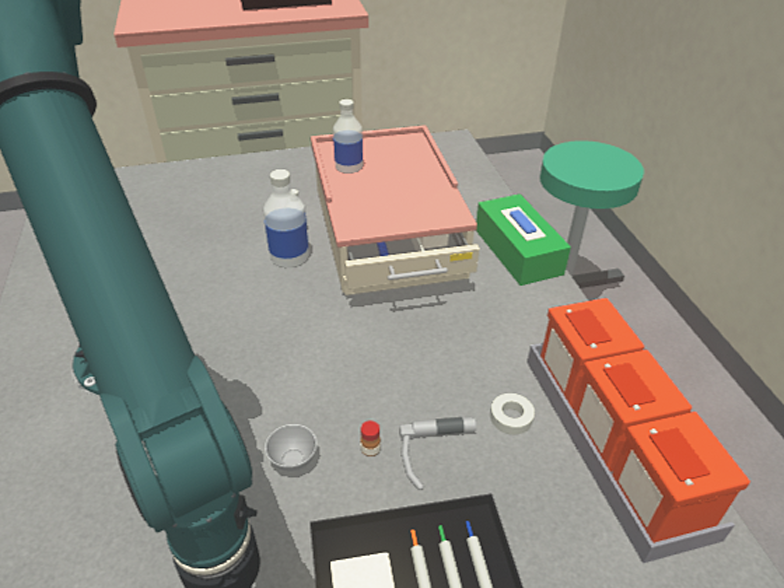

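Top picture: unit with front facing right (world −y); front top corners near (341,167) and (321,318), back rim corners (120,136) and (84,285), drawer bar about (381,224) to (372,282). The wand's white tail is at (330,272), blue handle just seen in the side view at (382,248).

Run:
```python
from h import *
t=snap('top','topc.png',(200,100,300,250),4); s=snap('side','sidec.png',(230,80,350,215),4)
P=lambda u,v,z:onz(t,u/1.4,v/1.4,z)
A=P(341,167,155);B=P(321,318,155);C=P(120,136,170);D=P(84,285,170)
for n,X in zip('ABCD',(A,B,C,D)):print(n,X.round(1))
print(np.linalg.norm(A-B),np.linalg.norm(C-D),np.linalg.norm((A-C)[:2]),np.linalg.norm((B-D)[:2]))
print('bar',P(381,224,112).round(),P(372,282,112).round(),'tail',P(330,272,84).round())
```

```text
A [758.   78.8 155. ]
B [451.4  77.2 155. ]
C [766.4 520.7 170. ]
D [460.8 528.4 170. ]
306.5872362255769 305.7347680127518 442.00053283171985 451.31347259620225
bar [663. -12. 112.] [541.  -8. 112.] tail [559.  81.  84.]
```

View pics/topc.png

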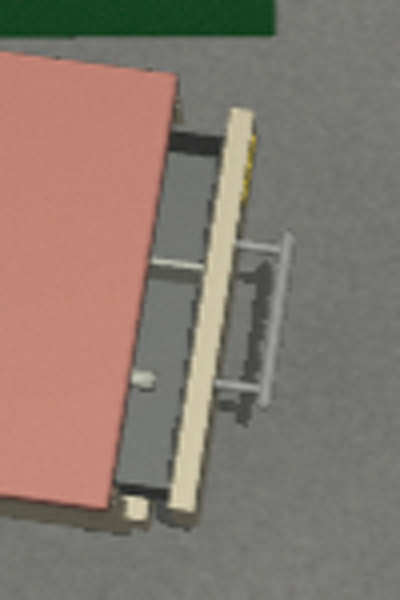

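View pics/sidec.png

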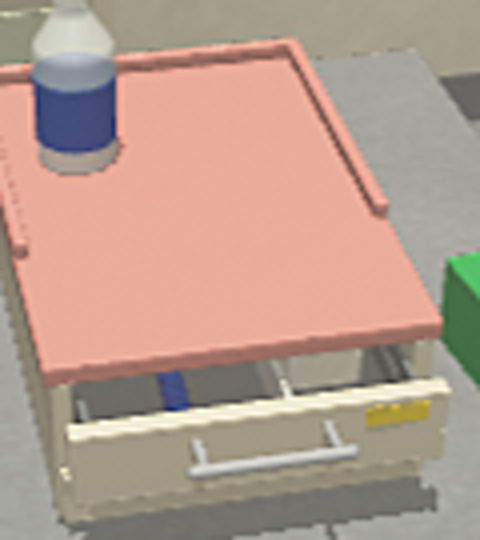

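Crops: top shows front corners (177,73)/(109,507), bar (290,237)–(265,401), wand tail (145,378). The side crop shows front corners (48,366)/(438,323), bar (195,470)–(353,450), and the blue handle around (176,392).

```bash
cat >> h.py <<'E'
from scipy.spatial.transform import Rotation as Ro
from scipy.optimize import least_squares
def U(p,X):  # p: x,y,yaw of unit
    c,s=np.cos(p[2]),np.sin(p[2]); return np.array([p[0]+c*X[0]-s*X[1],p[1]+s*X[0]+c*X[1],X[2]])
E
python3 - <<'E'
from h import *
t=arm.snapshot('top');s=arm.snapshot('side')
T=lambda u,v:(t,np.array([199.6+u/4,99.6+v/4])); S=lambda u,v:(s,np.array([229.6+u/4,79.6+v/4])); F=lambda u,v:(t,np.array([u/1.4,v/1.4]))
obs=[(T(177,73),(-220,-150,155),0),(T(109,507),(-220,150,155),0),(S(47,367),(-220,150,155),0),(S(440,323),(-220,-150,155),0),
(F(120,136),(220,-150,170),0),(F(84,285),(220,150,170),0),
(T(290,237),(-273,-60,112),1),(T(265,401),(-273,60,112),1),(S(192,470),(-273,60,112),1),(S(356,450),(-273,-60,112),1)]
def res(p): return np.concatenate([proj(c,U(p,(X[0]-p[3]*m,X[1],X[2])))-px for (c,px),X,m in obs])
r=least_squares(res,[600,300,1.57,35]); print(r.x.round(3),r.fun.round(1).tolist())
p=r.x; np.save('p.npy',p)
print('bar',U(p,(-273-p[3],0,112)).round(1),'out dir',-np.cos(p[2]),-np.sin(p[2]))
def inv(X): d=X[:2]-p[:2];c,q=np.cos(p[2]),np.sin(p[2]);return np.array([c*d[0]+q*d[1],-q*d[0]+c*d[1]])
print('tail unit',inv(onz(t,*T(150,378)[1],84)),'handle unit',inv(onz(s,*S(178,395)[1],88)))
o=arm.observe();R=Ro.from_rotvec(o['eef_rot']);print(R.as_matrix().round(3).tolist(),o['tcp_pos'].round(1),o['gripper_width'])
c,q=np.cos(p[2]),np.sin(p[2])
for sg in(1,-1):
  y=np.array([c,q,0])*sg; z=np.array([0,0,-1.]);G=np.column_stack([np.cross(y,z),y,z])
  print('turn units',((Ro.from_matrix(G)*R.inv()).as_rotvec()/np.radians(5)).round(2))
E
```

```text
[610.951 302.505   1.555  38.703] [-0.8, 1.5, -0.1, -1.8, 0.6, 0.2, -1.3, -1.0, 0.1, 0.7, 1.6, -1.2, -0.5, 0.0, 0.0, -0.0, 0.5, 0.7, -1.0, 0.3]
bar [606.1  -9.2 112. ] out dir -0.015621229133606203 -0.9998779811558786
tail unit [-226.58972381   47.8014662 ] handle unit [-186.60174054   44.8016293 ]
[[0.957, 0.292, -0.0], [0.292, -0.957, 0.001], [-0.0, -0.001, -1.0]] [ 211.3 -693.3  230.9] 85.83343246202186
turn units [ 0.000e+00 -1.000e-02  3.243e+01]
turn units [-0.01 -0.   -3.57]
```

Emit:
{"method": "play_rows", "body": {
  "deltas": [
    [60,24,42,0,0,0,-1.2],
    [40,48,84,0,0,0,-2.4],
    [21,72,126,0,0,0,-3.57],
    [21,96,168,0,0,0,-3.57],
    [21,120,210,0,0,0,-3.57]
  ]
}}

```text
time: 0.8
tcp_pos: [332.2, -481.8, 231.4]
eef_rot: [3.141, -0.025, 0.0]
ft_force: [0.3, 0.0, 0.1]
gripper_width: 21.1
finger_force: 0.0
```

Emit:
{"method": "play_rows", "body": {
  "deltas": [
    [21,24,42,0,0,0,0],
    [21,48,84,0,0,0,0],
    [21,72,126,0,0,0,0],
    [21,96,168,0,0,0,0],
    [21,120,210,0,0,0,0]
  ]
}}

```text
time: 1.3
tcp_pos: [452.2, -271.8, 231.6]
eef_rot: [3.141, -0.025, 0.001]
ft_force: [0.4, -0.7, 1.0]
gripper_width: 21.0
finger_force: 0.0
```

Emit:
{"method": "play_rows", "body": {
  "deltas": [
    [21,24,42,0,0,0,0],
    [21,48,84,0,0,0,0],
    [21,72,126,0,0,0,0],
    [21,96,168,0,0,0,0],
    [21,120,210,0,0,0,0]
  ]
}}

```text
time: 1.8
tcp_pos: [572.2, -61.7, 231.6]
eef_rot: [3.141, -0.025, 0.001]
ft_force: [0.7, -0.6, 0.1]
gripper_width: 20.6
finger_force: 0.0
```

Emit:
{"method": "play_rows", "body": {
  "deltas": [
    [21,17,27,-20,0,0,0],
    [21,35,54,-40,0,0,0],
    [21,35,54,-60,0,0,0],
    [21,35,54,-60,0,0,0],
    [21,35,54,-60,0,0,0]
  ]
}}

```text
time: 2.3
tcp_pos: [605.9, -10.3, 171.2]
eef_rot: [3.141, -0.026, -0.002]
ft_force: [0.0, -1.2, 0.0]
gripper_width: 21.3
finger_force: 0.0
```

Run:
```python
from h import *
t=snap('top','a1.png',(220,120,300,220),5); s=snap('side','a1s.png',(260,130,360,215),6)
p=np.load('p.npy')
for n in((t,(220,120),5),(s,(260,130),6)):
  for y in(-60,60): print(((proj(n[0],U(p,(-273-p[3],y,112)))-n[1])*n[2]).round())
a=cv2.imread('pics/a1.png');b=cv2.imread('pics/a1s.png')[:, :]
b=cv2.resize(b,None,fx=.66,fy=.66);h=500;c=np.zeros((h,a.shape[1]+b.shape[1],3),np.uint8);c[:a.shape[0],:a.shape[1]]=a[:h];c[:b.shape[0],a.shape[1]:]=b;cv2.imwrite('pics/a1c.png',c)
```

```text
[258. 194.]
[229. 399.]
[346. 374.]
[108. 407.]
```

View pics/a1c.png

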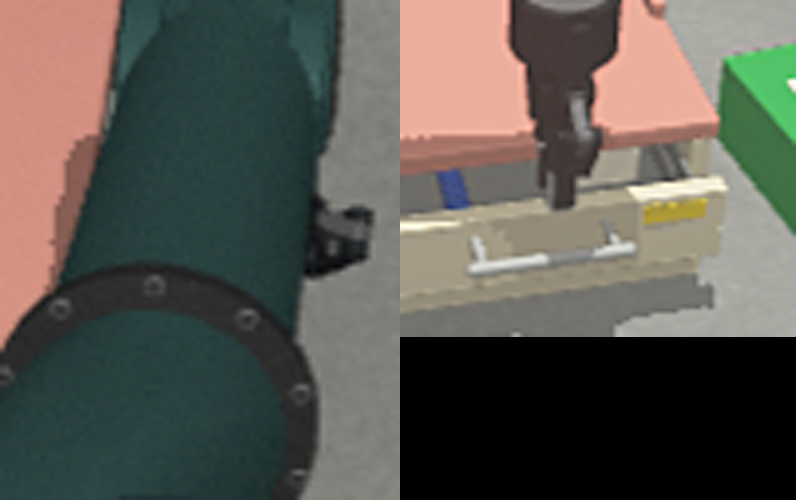

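The top view is hidden by the arm; the side view shows the finger tips above the middle of the bar, tip about (563,205). I'll descend carefully.

Emit:
{"method": "play_rows", "body": {
  "deltas": [
    [21,0,1,-20,0,0,0],
    [21,0,1,-35,0,0,0],
    [21,0,1,-48,0,0,0],
    [21,0,1,-52,0,0,0],
    [21,0,1,-56,0,0,0]
  ]
}}

```text
time: 2.9
tcp_pos: [606.3, -8.8, 114.9]
eef_rot: [3.141, -0.025, -0.0]
ft_force: [0.3, 0.0, 0.3]
gripper_width: 21.1
finger_force: 0.0
```

Emit:
{"method": "play_rows", "body": {
  "deltas": [
    [21,0,0,-3,0,0,0],
    [21,0,0,-6,0,0,0],
    [21,0,0,-6,0,0,0]
  ]
}}

```text
time: 3.2
tcp_pos: [606.3, -8.4, 109.2]
eef_rot: [-3.141, 0.025, 0.0]
ft_force: [-0.1, 0.9, 0.7]
gripper_width: 21.0
finger_force: 0.0
```

No contact force. I'll go on down and close.

Emit:
{"method": "play_rows", "body": {
  "deltas": [
    [21,0,0,-6,0,0,0],
    [21,0,0,-12,0,0,0],
    [21,0,0,-16,0,0,0],
    [21,0,0,-16,0,0,0]
  ]
}}

```text
time: 3.6
tcp_pos: [605.7, -8.5, 92.4]
eef_rot: [3.141, -0.025, -0.003]
ft_force: [-0.6, -0.2, -0.3]
gripper_width: 21.0
finger_force: 0.0
```

Emit:
{"method": "play_rows", "body": {
  "deltas": [
    [15,0,0,0,0,0,0],
    [8,0,0,0,0,0,0],
    [8,0,0,0,0,0,0],
    [8,0,0,0,0,0,0]
  ]
}}

```text
time: 4.0
tcp_pos: [606.4, -8.6, 93.4]
eef_rot: [3.141, -0.025, 0.0]
ft_force: [0.2, -0.2, -1.0]
gripper_width: 8.9
finger_force: 52.4
```

Emit:
{"method": "play_rows", "body": {
  "deltas": [
    [8,0,-4,0,0,0,0],
    [8,0,-12,0,0,0,0],
    [8,0,-24,0,0,0,0],
    [8,-1,-36,0,0,0,0],
    [8,-1,-48,0,0,0,0]
  ]
}}

```text
time: 4.5
tcp_pos: [605.3, -57.8, 93.3]
eef_rot: [3.141, -0.025, 0.0]
ft_force: [-0.5, 3.6, 0.4]
gripper_width: 8.8
finger_force: 52.5
```

Emit:
{"method": "play_rows", "body": {
  "deltas": [
    [8,0,-12,0,0,0,0],
    [8,0,-24,0,0,0,0],
    [8,0,-36,0,0,0,0],
    [8,-1,-48,0,0,0,0],
    [8,-1,-60,0,0,0,0]
  ]
}}

```text
time: 5.0
tcp_pos: [603.9, -117.6, 93.3]
eef_rot: [-3.141, 0.025, 0.001]
ft_force: [-2.0, 3.4, 3.8]
gripper_width: 9.2
finger_force: 52.7
```

Emit:
{"method": "play_rows", "body": {
  "deltas": [
    [8,0,-10,0,0,0,0],
    [8,0,-18,0,0,0,0],
    [8,0,-24,0,0,0,0],
    [8,0,-28,0,0,0,0],
    [8,0,-30,0,0,0,0]
  ]
}}

```text
time: 5.5
tcp_pos: [603.2, -147.4, 93.3]
eef_rot: [3.141, -0.026, -0.003]
ft_force: [-4.3, 2.1, 6.2]
gripper_width: 9.5
finger_force: 53.0
```

Emit:
{"method": "play_rows", "body": {
  "deltas": [
    [8,0,-1,0,0,0,0],
    [8,0,-2,0,0,0,0],
    [8,0,-3,0,0,0,0],
    [8,0,-3,0,0,0,0]
  ]
}}

```text
time: 5.9
tcp_pos: [603.2, -149.9, 93.3]
eef_rot: [3.141, -0.025, -0.004]
ft_force: [-4.8, 2.7, 6.1]
gripper_width: 9.3
finger_force: 53.0
```

Emit:
{"method": "play_rows", "body": {
  "deltas": [
    [8,0,-1,0,0,0,0],
    [8,0,-2,0,0,0,0],
    [8,0,-3,0,0,0,0],
    [8,0,-3,0,0,0,0]
  ]
}}

```text
time: 6.3
tcp_pos: [603.1, -151.8, 93.3]
eef_rot: [-3.14, 0.024, 0.004]
ft_force: [-5.3, 3.8, 5.6]
gripper_width: 8.9
finger_force: 53.1
```

Emit:
{"method": "play_rows", "body": {
  "deltas": [
    [8,0,-1,0,0,0,0],
    [8,0,-2,0,0,0,0],
    [8,0,-3,0,0,0,0],
    [8,0,-3,0,0,0,0]
  ]
}}

```text
time: 6.7
tcp_pos: [603.2, -151.8, 93.3]
eef_rot: [-3.137, 0.021, 0.005]
ft_force: [-5.0, 8.4, 8.3]
gripper_width: 9.5
finger_force: 53.2
```

At the stop. I'll relax, release, and rise.

Emit:
{"method": "play_rows", "body": {
  "deltas": [
    [8,0,3,0,0,0,0],
    [14,0,3,0,0,0,0],
    [20,0,3,0,0,0,0],
    [21,0,3,0,0,0,0],
    [21,0,3,0,0,0,0]
  ]
}}

```text
time: 7.2
tcp_pos: [605.0, -153.3, 93.3]
eef_rot: [3.141, -0.025, 0.002]
ft_force: [0.1, 0.5, 0.4]
gripper_width: 20.7
finger_force: 0.0
```

Emit:
{"method": "play_rows", "body": {
  "deltas": [
    [21,0,0,10,0,0,0],
    [21,0,0,30,0,0,0],
    [21,0,0,60,0,0,0],
    [21,0,0,100,0,0,0],
    [21,0,-40,130,0,0,0]
  ]
}}

```text
time: 7.7
tcp_pos: [606.5, -185.2, 226.1]
eef_rot: [-3.137, 0.007, -0.005]
ft_force: [2.5, 0.2, 0.4]
gripper_width: 21.2
finger_force: 0.0
```

Emit:
{"method": "play_rows", "body": {
  "deltas": [
    [21,0,-45,10,0,0,-1.6],
    [30,0,-90,10,0,0,-3.2],
    [40,0,-135,10,0,0,-4.8],
    [50,0,-180,10,0,0,-6.4],
    [50,0,-220,10,0,0,-8]
  ]
}}

```text
time: 8.2
tcp_pos: [603.9, -415.4, 234.5]
eef_rot: [2.939, -1.107, 0.002]
ft_force: [-0.1, 0.2, -0.2]
gripper_width: 50.4
finger_force: 0.0
```

Run:
```python
from h import *
t=snap('top','b.png',(190,130,310,240),5); s=snap('side','bs.png',(230,120,370,235),5)
o=arm.observe(); print(o['joint_pos'].round(2),o['tcp_pos'].round(1))
```

```text
[ 0.42  0.61  0.21  1.59 -0.13  0.95 -1.63] [ 601.3 -421.8  234.4]
```

View pics/b.png

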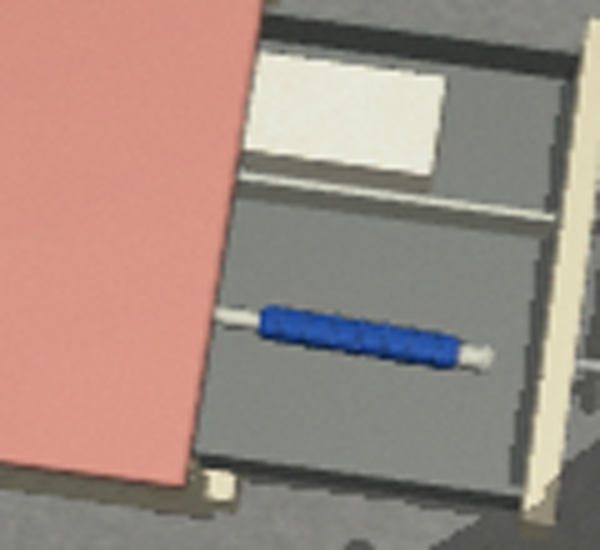

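View pics/bs.png

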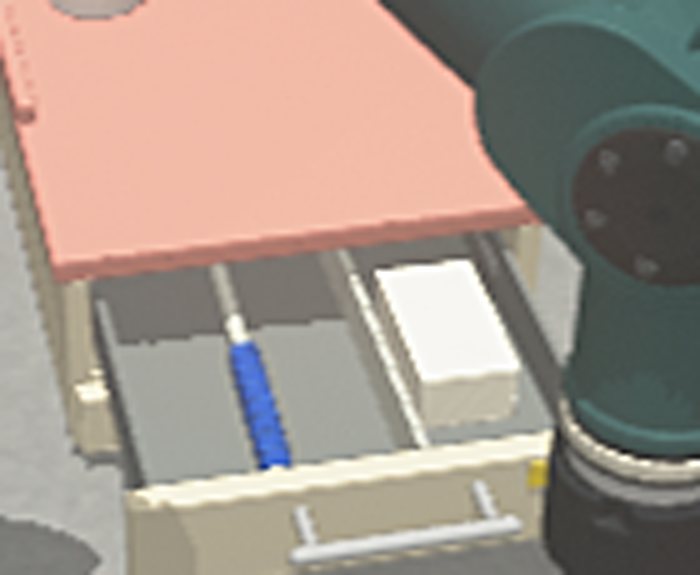

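The drawer is fully out. Top crop: wand tail end (493,356), blue handle (458,354) to (262,322), tube to (217,315), with the carton in the other compartment.

Run:
```python
from h import *
t=arm.snapshot('top');s=arm.snapshot('side');p=np.load('p.npy')
W=lambda u,v,z=84:onz(t,189.6+u/5,129.6+v/5,z)
def inv(X): d=X[:2]-p[:2];c,q=np.cos(p[2]),np.sin(p[2]);return np.array([c*d[0]+q*d[1],-q*d[0]+c*d[1]])
pts=[W(491,356),W(459,353),W(261,322),W(217,315)]
for X in pts: print(X.round(1),inv(X).round(1))
d=pts[2]-pts[1];h=d/np.linalg.norm(d);print('len',np.linalg.norm(d),'dir',h.round(3),'yaw',np.degrees(np.arctan2(d[1],d[0])))
mid=(pts[1]+pts[2])/2;print('mid',mid.round(1),'tip',(mid+231*h).round(1),inv(mid+231*h+19*np.array([-h[1],h[0],0])).round(1))
for k in(-58,58): print('side pred',((proj(s,mid+k*h+[0,0,0])-[229.6,119.6])*5).round())
print('panel inner (top) d:',inv(W(590,20,130)),inv(W(525,490,130)))
o=arm.observe();print(o['tcp_pos'].round(1),o['joint_velocities'].round(3),o['time'])
R=Ro.from_rotvec(o['eef_rot'])
z=np.array([0,0,-1.])
for x in(h,-h):
  y=np.cross(z,x);G=np.column_stack([x,y,z]);print('turn',((Ro.from_matrix(G)*R.inv()).as_rotvec()/np.radians(5)).round(2))
```

```text
[556.6 -69.   84. ] [-372.3   48.5]
[556.3 -50.7  84. ] [-354.    49.1]
[561.4  63.4  84. ] [-239.8   45.8]
[562.6  88.9  84. ] [-214.4   45. ]
len 114.24349393518179 dir [0.045 0.999 0.   ] yaw 87.42086659161923
mid [558.9   6.4  84. ] tip [569.3 237.1  84. ] [-65.5  59.7]
side pred [277. 472.]
side pred [239. 349.]
panel inner (top) d: [-403.78257592 -141.55905139] [-400.20715686  130.53585153]
[ 603.7 -413.9  233.6] [-0.029 -0.01  -0.054  0.024 -0.01   0.003  0.001] 8.4
turn [0.000e+00 1.000e-02 2.568e+01]
turn [ 1.000e-02 -0.000e+00 -1.032e+01]
```

Emit:
{"method": "play_rows", "body": {
  "deltas": [
    [50,-3,25,0,0,0,1.6],
    [50,-6,50,0,0,0,3.2],
    [50,-9,75,0,0,0,4.8],
    [50,-12,100,0,0,0,6.4],
    [50,-15,125,0,0,0,8]
  ]
}}

```text
time: 8.9
tcp_pos: [589.6, -283.6, 233.9]
eef_rot: [-3.14, 0.009, -0.001]
ft_force: [-0.8, 0.3, -0.4]
gripper_width: 50.3
finger_force: 0.0
```

Emit:
{"method": "play_rows", "body": {
  "deltas": [
    [50,-3,25,0,0,0,1.6],
    [50,-6,50,0,0,0,3.2],
    [50,-9,75,0,0,0,4.8],
    [50,-12,100,0,0,0,6.4],
    [50,-15,125,0,0,0,8]
  ]
}}

```text
time: 9.4
tcp_pos: [574.1, -158.9, 234.0]
eef_rot: [-2.955, -1.066, -0.001]
ft_force: [0.0, -0.7, -0.5]
gripper_width: 49.9
finger_force: 0.0
```

Emit:
{"method": "play_rows", "body": {
  "deltas": [
    [50,-3,25,0,0,0,1.6],
    [50,-6,50,0,0,0,3.2],
    [50,-9,75,0,0,0,4.8],
    [50,-12,100,0,0,0,6.4],
    [50,-15,125,0,0,0,8]
  ]
}}

```text
time: 9.9
tcp_pos: [558.5, -34.2, 234.1]
eef_rot: [2.412, 2.013, 0.001]
ft_force: [0.1, 0.2, 0.1]
gripper_width: 50.2
finger_force: 0.0
```

Emit:
{"method": "play_rows", "body": {
  "deltas": [
    [50,-1,20,0,0,0,1.68],
    [50,-1,24,-20,0,0,1.68],
    [50,-1,24,-60,0,0,1.68],
    [50,-1,24,-90,0,0,1.68],
    [50,-1,24,-90,0,0,1.68]
  ]
}}

```text
time: 10.4
tcp_pos: [554.6, -11.8, 140.5]
eef_rot: [-2.261, -2.173, 0.009]
ft_force: [-1.0, 0.3, 0.0]
gripper_width: 50.0
finger_force: 0.0
```

Emit:
{"method": "play_rows", "body": {
  "deltas": [
    [50,0,0,-20,0,0,0],
    [50,0,0,-40,0,0,0],
    [50,0,0,-50,0,0,0],
    [50,0,0,-55,0,0,0],
    [50,0,0,-55,0,0,0]
  ]
}}

```text
time: 10.9
tcp_pos: [558.6, -13.1, 88.9]
eef_rot: [2.268, 2.173, 0.001]
ft_force: [0.8, 1.0, -0.2]
gripper_width: 50.0
finger_force: 0.0
```

Run:
```python
from h import *
s=snap('side','c.png',(240,110,340,210),6); t=arm.snapshot('top')
o=arm.observe();print(o['tcp_pos'].round(1),Ro.from_rotvec(o['eef_rot']).as_matrix().round(3).tolist(),o['joint_pos'].round(2),o['ft_force'].round(1))
for y in(-51.5,64): print(((proj(s,[558.9+(y-6.4)*.045,y,84])-[240,110])*6).round())
```

```text
[559.1 -13.3  89.3] [[0.043, 0.999, 0.002], [0.999, -0.043, 0.0], [0.0, 0.002, -1.0]] [ 0.18  0.61 -0.33  2.07  0.38  0.52 -0.47] [0.4 0.5 0.4]
[269. 624.]
[225. 477.]
```

View pics/c.png

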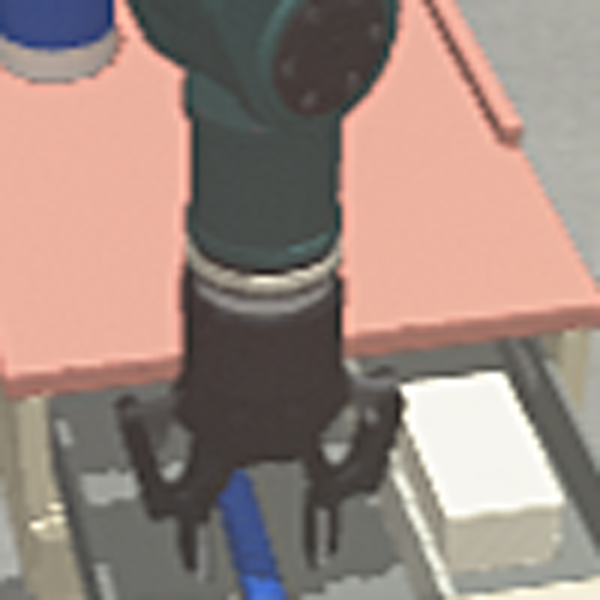

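Fingers straddle the blue handle (about (250,540) in the crop), centred well enough. I'll lower 10 mm and close.

Emit:
{"method": "play_rows", "body": {
  "deltas": [
    [40,0,0,-5,0,0,0],
    [30,0,0,-10,0,0,0],
    [24,0,0,-10,0,0,0],
    [24,0,0,-10,0,0,0]
  ]
}}

```text
time: 11.4
tcp_pos: [558.2, -13.6, 78.1]
eef_rot: [-2.269, -2.172, 0.001]
ft_force: [0.3, 0.1, -0.1]
gripper_width: 23.9
finger_force: 0.0
```

Emit:
{"method": "play_rows", "body": {
  "deltas": [
    [18,0,0,0,0,0,0],
    [12,0,0,0,0,0,0],
    [12,0,0,0,0,0,0],
    [12,0,0,0,0,0,0],
    [12,0,0,0,0,0,0]
  ]
}}

```text
time: 11.9
tcp_pos: [558.5, -13.5, 78.5]
eef_rot: [2.269, 2.172, 0.0]
ft_force: [0.8, -0.8, 1.9]
gripper_width: 16.2
finger_force: 59.5
```

Emit:
{"method": "play_rows", "body": {
  "deltas": [
    [12,0,0,12,-0.5,0.02,0],
    [12,0,0,24,-1,0.04,0],
    [12,0,0,36,-1.5,0.07,0],
    [12,0,0,47,-2,0.09,0],
    [12,0,0,58,-2.5,0.11,0]
  ]
}}

```text
time: 12.4
tcp_pos: [558.1, -13.5, 136.6]
eef_rot: [2.153, 2.061, -0.238]
ft_force: [-1.2, 0.4, 0.1]
gripper_width: 16.6
finger_force: 59.2
```

Emit:
{"method": "play_rows", "body": {
  "deltas": [
    [12,0,0,0,0,0,0]
  ]
}}

```text
time: 12.5
tcp_pos: [559.3, -11.1, 137.1]
eef_rot: [2.15, 2.065, -0.232]
ft_force: [0.4, 0.1, -0.9]
gripper_width: 16.5
finger_force: 59.2
```

Run:
```python
from h import *
s=snap('side','d.png',(220,100,360,220),5); t=arm.snapshot('top')
o=arm.observe();R=Ro.from_rotvec(o['eef_rot']).as_matrix();print(o['tcp_pos'].round(1),R.round(3).tolist(),o['ft_force'].round(1),o['gripper_width'])
T=o['tcp_pos'];ax=R[:,0];c=T-R[:,2]*5.5+0
for k in(-75,-58,58,231): 
  X=c+ax*(k+20);print(k,X.round(1),((proj(s,X)-[220,100])*5).round())
```

```text
[558.1 -13.3 136. ] [[0.042, 0.999, -0.01], [0.975, -0.043, -0.216], [-0.216, -0.0, -0.976]] [-0.9 -0.  -1.1] 16.803120233834672
-75 [555.9 -65.7 153.3] [332. 494.]
-58 [556.6 -49.1 149.6] [326. 480.]
58 [561.4  64.  124.6] [287. 395.]
231 [568.6 232.8  87.2] [239. 289.]
```

View pics/d.png

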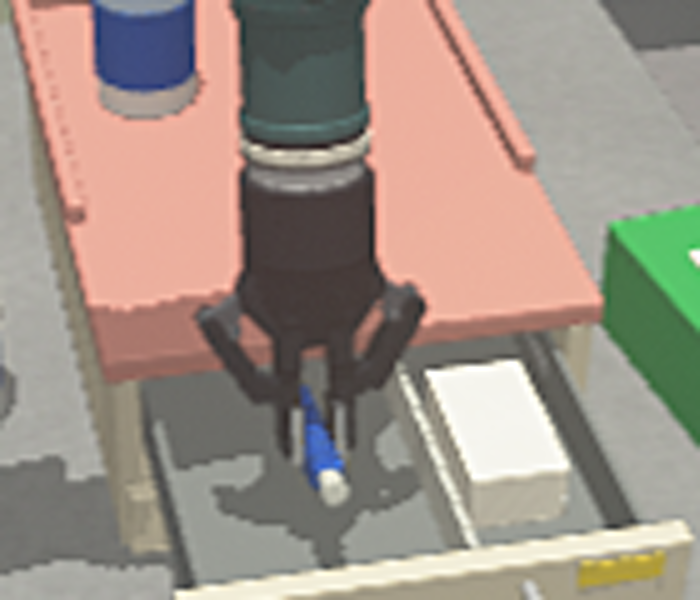

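Crop shows the wand tilted with its tail end at (333,490), as predicted, clear of the floor. Now the diagonal draw.

Emit:
{"method": "play_rows", "body": {
  "deltas": [
    [12,0,-10,2.2,0,0,0],
    [12,-1,-25,5.5,0,0,0],
    [12,-2,-44,9.7,0,0,0],
    [12,-3,-63,14,0,0,0],
    [12,-4,-82,18,0,0,0]
  ]
}}

```text
time: 13.1
tcp_pos: [553.4, -98.9, 154.3]
eef_rot: [2.157, 2.059, -0.239]
ft_force: [-0.5, 0.2, -0.4]
gripper_width: 16.6
finger_force: 59.2
```

Emit:
{"method": "play_rows", "body": {
  "deltas": [
    [12,-1,-20,4.4,0,0,0],
    [12,-2,-40,8.8,0,0,0],
    [12,-3,-60,13.2,0,0,0],
    [12,-4,-80,17.6,0,0,0],
    [12,-5,-100,22,0,0,0]
  ]
}}

```text
time: 13.6
tcp_pos: [547.7, -199.0, 176.3]
eef_rot: [2.157, 2.059, -0.239]
ft_force: [0.2, -0.1, -0.3]
gripper_width: 16.5
finger_force: 59.2
```

Emit:
{"method": "play_rows", "body": {
  "deltas": [
    [12,-1,-20,4.4,0,0,0],
    [12,-2,-40,10,0,0,0],
    [12,-2,-55,25,0,0,0],
    [12,-2,-70,45,0,0,0],
    [12,-2,-80,70,0,0,0]
  ]
}}

```text
time: 14.1
tcp_pos: [544.4, -279.4, 245.9]
eef_rot: [2.16, 2.059, -0.241]
ft_force: [0.7, -0.4, 0.1]
gripper_width: 16.1
finger_force: 59.2
```

Emit:
{"method": "play_rows", "body": {
  "deltas": [
    [12,0,-5,25,0.3,0,0],
    [12,0,-10,50,0.8,0,0],
    [12,0,-10,75,1.3,0,0],
    [12,0,-10,95,1.8,0,0],
    [12,0,-10,100,2,0,0]
  ]
}}

```text
time: 14.6
tcp_pos: [546.7, -289.6, 348.7]
eef_rot: [2.253, 2.147, -0.056]
ft_force: [0.3, -0.0, -0.5]
gripper_width: 16.3
finger_force: 59.2
```

Emit:
{"method": "play_rows", "body": {
  "deltas": [
    [12,0,0,0,0,0,0],
    [12,0,0,0,0,0,0],
    [12,0,0,0,0,0,0],
    [12,0,0,0,0,0,0],
    [12,0,0,0,0,0,0]
  ]
}}

```text
time: 15.1
tcp_pos: [547.2, -284.8, 345.5]
eef_rot: [2.25, 2.158, -0.059]
ft_force: [0.2, 0.5, -0.9]
gripper_width: 16.7
finger_force: 59.2
```

Run:
```python
from h import *
t=arm.snapshot('top');s=snap('side','e.png',(140,50,440,275),2.6)
o=arm.observe();print(o['time'],o['tcp_pos'].round(1),o['gripper_width'],o['ft_force'].round(1),abs(o['joint_velocities']).max())
```

```text
15.2 [ 547.4 -285.1  345.9] 16.34903577070021 [ 0.2 -0.2  0.1] 0.0028997924843710164
```

View pics/e.png

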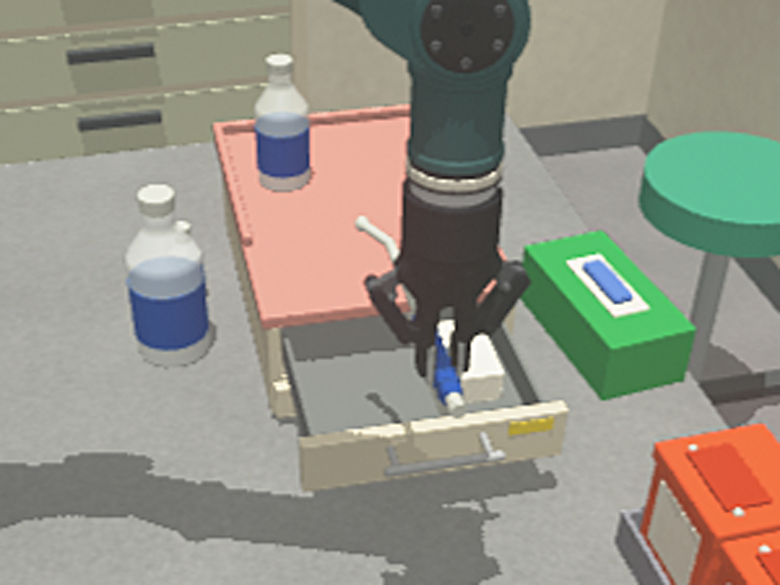

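The wand is held in the gripper at about (447,370), with its tip at (362,223), high above the unit. The drawer is open, and the carton and bottle are in place, so I'm handing in.

```bash
python3 -c "
from h import *
print(arm.hand_in())"
```

```text
the job is handed in; nothing more can be done
None
```

The job is handed in: the airway drawer is open at its stop, and the wand came out diagonally without measurable contact and is held still in the gripper, wholly above the unit's rim (at roughly 320 mm or higher).

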